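# Show a ball dish to the inspection camera from two sides

## Robot

A 6-joint arm with a two-finger parallel gripper is mounted at the origin on a cart in front of the work surface, level with it; the furniture and walls round the work are solid. World frame = base frame: x ahead of the robot, y to its left, z up, the work surface at z = 0. Lengths are in m, angles in degrees, forces in N, time in s.
With the tool pointing down it reaches from about 0.275 to 0.975 m from the base axis. Payload 8.4 kg.
Tool frame: the origin (TCP) lies on the centre line of the jaws, within the pads' length; the fingertips stand 19 mm ahead of it and the grasp point (between the pads) is the TCP (nose_length is the distance from the TCP to the fingertips, in m); z points along the fingers, y is the line along which they close (so a half turn about z gives the same grasp; the last joint's range is limited). The gripper opens to 92 mm and grips with 3 to 60 N. Pads are 20 mm wide; open, the fingers measure 128 mm over their backs; the gripper's body (75 mm by 189 mm) begins 69 mm behind the grasp point.
Start: joints at [73.717, 20.225, 93.587, -0, 66.188, -0.138], TCP at [0.174, 0.6, 0.234] pointing down, gripper open.
Joint ranges: [-150.9, 150.9], [-52.94, 120.26], [3.33, 152.33], [-74.26, 254.26], [0, 154.13], [-172.89, 172.89]. Speed limits (degrees/s): [127.2, 127.2, 159.86, 180, 180, 180].

## Interface

Orientations are given as [roll, pitch, yaw] about the fixed x, y, z axes, in that order (R = Rz(yaw) Ry(pitch) Rx(roll)).
In Python, from cell import observe, snapshot, finish_job, nose_length gives the robot as it stands. The module is installed in compiled form; this text tells all that it offers.
- The arm moves only by the tool carry_out, never from a script. Its arguments are lists of equal length, an entry for each row: "delta_pos": the shift along the world's x, y, z as a fraction of full scale, a list of three; "turn": the turn, a rotation vector about the world's x, y, z as a fraction of full scale, a list of three; "grip": the closure, from 0 (fully open) to 1 (shut). A call has exactly 8 rows; each row is the pose to reach, as a shift and turn from the pose commanded when the call began; what a row does not reach only later rows make up. Full scale, the value 1, is 0.08 m for a shift and 90 degrees for a turn. A row lasts 1/12 s, in which the tool goes at most 41.7 mm and 7.16 degrees, less where a joint would pass 70% of its speed; a pose out of reach is approached as far as the arm can. A call with a number of a shift or a turn outside -1 to 1 is refused whole. A call with a gripper value outside its range is refused whole. The fingers move at their own pace and stop on an object; the grip force is fixed at half the most. Time passes only in rows, so rows that repeat a pose let the fingers close, or fill a call up. It gives the time, the measured TCP pose, the force, the opening and the grip force at its end, in the units of the state.
- observe(): the state, without advancing time (a new reading comes with each control period).
- snapshot(name): name is "scene" or "top" or "wrist"; returns a dict with "frame" (400x640x3 uint8, blue, green, red), "mtx" (3x3 intrinsics, pixels), "eye" and "orientation" of the camera in the world. Camera axes: x right, y down, z forward; pixel columns grow to the right and rows downward; lengths in m; the calibration is good to about 2 mm. A picture is of the moment at which its call begins. There is no depth.
- finish_job(): hands the job in; it is judged then, once.
The state is a dict: "time": time; "joint_positions": joint angles; "qvel": joint speeds; "joint_torque": joint torques, N m; "eef_pos": TCP position; "tool_rot": TCP orientation; "ft_force": force on the tool from outside, world axes, zero at the start; "wrist_torque": the same for the moment, N m; "gripper_width": opening from 0.0 (shut) to 1.0 (fully open); "grip_force": force on a finger pad.
Only numpy, scipy, OpenCV 4.12 (cv2) and the standard library are available. Lean on these libraries where they do the work, as an engineer would, in place of code of your own. Each camera call takes 0.05 s, during which the arm holds its last target. There are 200 camera calls.

## Task

Pick up the ball dish by the grip bar of its handle and, holding it level a few centimetres above the centre of the camera stand's round stage, show it with its tongue pointing straight at the camera lens for about a second. Then, still in the air over the stage, turn it a quarter turn, the short way, until the tongue points straight at the upright pin beside the stage, and finish holding it there, level and still, without putting it down or letting go. All the while keep the dish level and the loose ball near the middle, inside the ring engraved in the dish, and leave the flux tin, the solder spool and the parts cup that stand round the work where they are.

Things in the scene. Friction and masses are not known exactly. Their poses are not given: they have to be found in the camera images.
- dish_grip (a point): centre of the grip bar of the dish's bail handle: black, 14 mm thick (along x), 74 mm long (along y), 26 mm high, its centre 108 mm above the dish's underside; steel wires 7 mm thick run from its ends out and down to the rim. x points to the tongue, y along the bar, z up. Grasp from above across the 14 mm; over 60 mm free below the bar
- dish: ball dish: loose, round, shallow aluminium bowl with a bail handle, 120 mm across, 121 mm high with handle, 0.3 kg; a ring of 25 mm radius is engraved round its middle. Origin: centre of underside; x to the tongue (16 mm wide flat lug on the rim), z up. The ball rolls about 14 mm off the middle per 0.1 rad of tilt or 1 m/s2
- dish_middle (a point): middle of the hollow, on the dish's axis 5 mm above its underside (axes as dish)
- dish_tongue (a point): outer end of the tongue, 88 mm from the dish's axis, 17 mm above the underside
- ball_center (a point): centre of the loose steel ball, 22 mm in diameter, about 44 g, that lies in the middle of the dish
- stand: fixed camera stand: round aluminium stage 124 mm across, 6 mm high. Origin: bench height under the stage's centre; x to the camera, y left of that, z up. Lens front 120 mm along x, axis 86 mm up; camera 46 mm wide, top 107 mm up. Two sockets (26 mm wide, 10 mm high) at y = +120 and -120 mm; one holds the upright pin, the other a flat steel plug
- pin_top (a point): top of the upright fixed steel pin, 14 mm thick, 64 mm above the bench, standing in one of the two side sockets of the stand (either +y or -y of the stand), 120 mm from the stage's centre
- tin: flux tin, 51 mm across, 21 mm high, standing on the bench as a bystander; origin at the centre of its underside
- spool: solder spool, 56 mm across, 38 mm high, standing on the bench as a bystander; origin at the centre of its underside
- cup: open parts cup, 68 mm across, 42 mm high, standing on the bench as a bystander; origin at the centre of its underside

How it is judged:
By the outcome, as a careful person would: the job done as asked, in the order asked, and still so for the second after the job is handed in, while the arm keeps its last pose, push and grip.
It also fails if it takes over 54 s, if anything falls off the work surface, if the arm or the gripper's body presses on something with over 40 N, if the wrist force passes 120 N, or if a joint passes its speed limit or range.

## Working session

There is one attempt and no reset: what is moved stays moved. The work goes in short steps, Python scripts to look and compute and a tool call to move; the robot and the scene stay as the last step left them, time stands still between calls to the robot, and variables do not carry over. Pictures are saved under pics/ and viewed, at most 10 in all, crops included, and the job is handed in when it is done.

Besides the shell and the picture viewer there is one more tool, called after "Emit:" by a JSON object that holds its "api" and its "payload". carry_out: Moves the arm, as the interface text tells. Shift numbers are shares of 0.08 m and turn numbers shares of 90 degrees, none past 1 either way. Its arguments: {"type":"object","properties":{"delta_pos":{"type":"array","items":{"type":"array","items":{"type":"number"}}},"turn":{"type":"array","items":{"type":"array","items":{"type":"number"}}},"grip":{"type":"array","items":{"type":"number"}}},"required":["delta_pos","turn","grip"]}

```bash
mkdir -p pics; python3 - <<'E'
from cell import *
import cv2
print(observe(), nose_length if not callable(nose_length) else nose_length())
for n in("scene","top"):
    s=snapshot(n); cv2.imwrite(f"pics/{n}0.png",s["frame"]); print(n,s["mtx"],s["eye"],s["orientation"])
E
```

```text
{'time': 0.0, 'joint_positions': array([ 7.37172386e+01,  2.02611017e+01,  9.36261469e+01,  3.45605751e-05,
        6.61895011e+01, -1.38252023e-01]), 'qvel': array([-0.03322237, -0.06264518, -0.01180273, -0.08465387, -0.08266851,
        0.0885512 ]), 'joint_torque': array([-7.77028836e-04, -5.93819261e+01, -3.34227669e+01,  6.96566538e-02,
        2.32423714e-02, -9.43600782e-06]), 'eef_pos': array([0.1736694 , 0.59991762, 0.23290066]), 'tool_rot': array([-1.79923251e+02, -2.16793395e-04,  1.63855477e+02]), 'ft_force': array([ 0.20945872, -0.03643467, -1.13805772]), 'wrist_torque': array([ 0.03395337, -0.04222183, -0.0170583 ]), 'grip_force': 0.0, 'gripper_width': 0.9990288229935522} 0.019
scene [[464.71784971   0.         320.36502658]
 [  0.         464.71784971 196.20647446]
 [  0.           0.           1.        ]] [-0.45980126 -0.68612917  0.85291912] [-121.54458402   -1.25869513  -55.06129667]
top [[389.02224485   0.         318.10793553]
 [  0.         389.02224485 202.17100623]
 [  0.           0.           1.        ]] [ 0.32703569 -0.01037152  1.23985465] [-169.5493556    -1.26895731  -89.07382705]
```

View pics/scene0.png

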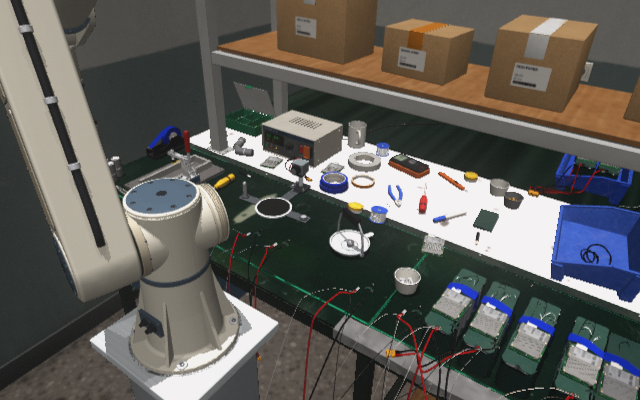

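View pics/top0.png

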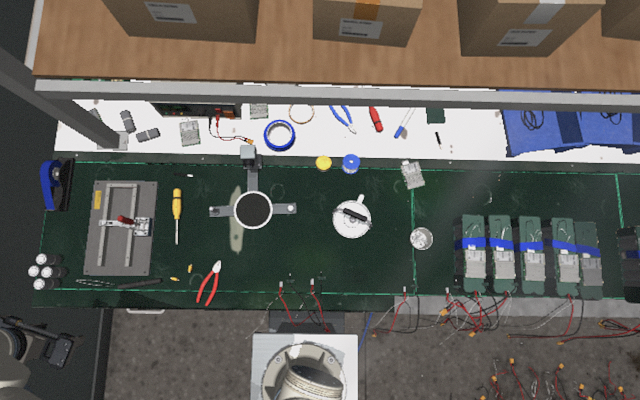

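```bash
cat > h.py <<'E'
import numpy as np, cv2
from scipy.spatial.transform import Rotation as R
from cell import *
def ray(s,uv):
    d=np.linalg.inv(s["mtx"])@np.array([uv[0],uv[1],1.]); return R.from_euler("xyz",s["orientation"],degrees=True).as_matrix()@d
def onz(s,uv,z):
    d=ray(s,uv); return s["eye"]+d*(z-s["eye"][2])/d[2]
def proj(s,p):
    q=s["mtx"]@(R.from_euler("xyz",s["orientation"],degrees=True).as_matrix().T@(np.array(p)-s["eye"])); return q[:2]/q[2]
def tri(l):
    A=np.zeros((3,3));b=np.zeros(3)
    for s,uv in l:
        d=ray(s,uv);d/=np.linalg.norm(d);M=np.eye(3)-np.outer(d,d);A+=M;b+=M@s["eye"]
    return np.linalg.solve(A,b)
E
python3 - <<'E'
from h import *
import pickle
a={n:snapshot(n) for n in("top","scene","wrist")}
pickle.dump(a,open("a.pkl","wb"))
t=a["top"]["frame"][135:265,200:445]; s=a["scene"]["frame"][140:300,220:460]
cv2.imwrite("pics/c1.png",cv2.resize(t,None,fx=3.2,fy=3.2,interpolation=cv2.INTER_CUBIC))
cv2.imwrite("pics/c2.png",cv2.resize(s,None,fx=3.2,fy=3.2,interpolation=cv2.INTER_CUBIC))
for n,p in(("stage",(252,209)),("dish",(352,218)),("cam",(249,152)),("L",(214,211)),("R",(290,209))): print(n,onz(a["top"],p,0.006))
E
```

```text
stage [0.52855517 0.17739729 0.006     ]
dish [ 0.50565567 -0.14359185  0.006     ]
cam [0.71836011 0.19614598 0.006     ]
L [0.51968658 0.29798684 0.006     ]
R [0.53096784 0.05586083 0.006     ]
```

View pics/c1.png

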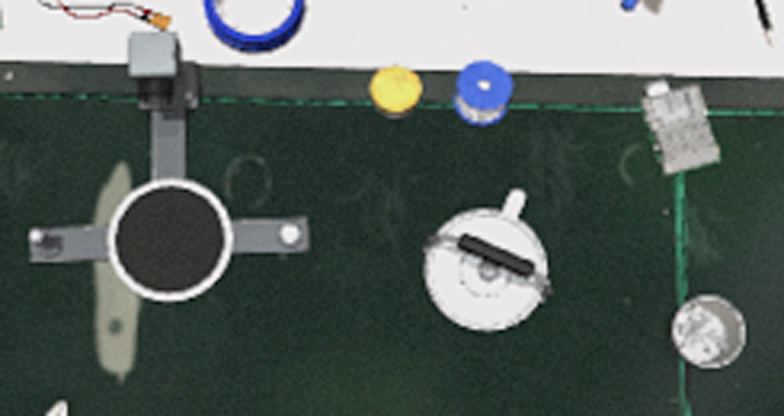

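View pics/c2.png

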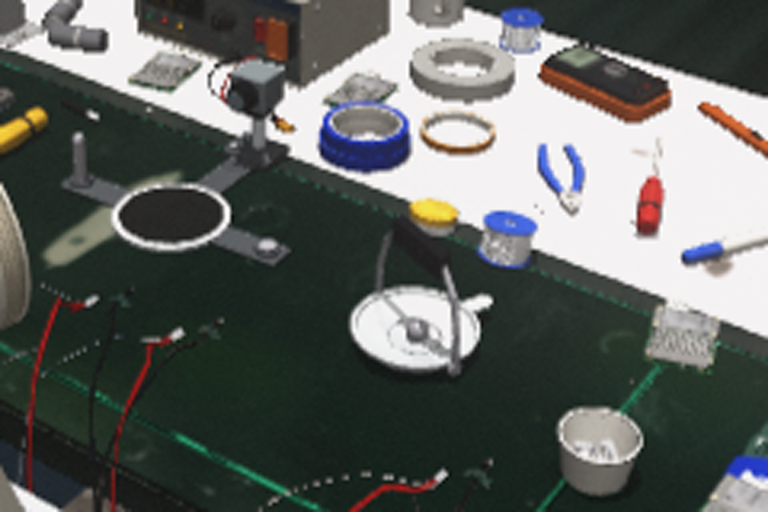

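```bash
python3 - <<'E'
from h import *
import pickle
a=pickle.load(open("a.pkl","rb")); T,S=a["top"],a["scene"]
def comps(s,m,box,mn=20):
    x0,y0,x1,y1=box; k=np.zeros_like(m);k[y0:y1,x0:x1]=m[y0:y1,x0:x1]
    return [c for c in cv2.findContours(k,cv2.RETR_EXTERNAL,cv2.CHAIN_APPROX_NONE)[0] if cv2.contourArea(c)>=mn]
def out(name,s,m,box,z,mn=20):
    for c in comps(s,m,box,mn):
        P=np.array([onz(s,p[0],z)[:2] for p in c],np.float32)
        # contour is pixel centres of boundary; min circle/ellipse on plane
        e=cv2.fitEllipse(P); print(name,"ctr",np.round(e[0],4),"axes",np.round(e[1],4),"n",len(P))
def m(s,f):
    h=cv2.cvtColor(s["frame"],cv2.COLOR_BGR2HSV).astype(int); return f(h[...,0],h[...,1],h[...,2]).astype(np.uint8)*255
white=lambda h,s,v:(v>150)&(s<60)
out("stage T",T,m(T,white),(230,185,276,232),.006,200)
out("stage S",S,m(S,white),(248,190,296,222),.006,100)
out("dish T",T,m(T,white),(325,180,380,245),.02,100)
out("yellow T",T,m(T,lambda h,s,v:(h>20)&(h<35)&(s>120)),(310,150,340,175),.021)
out("blue T",T,m(T,lambda h,s,v:(h>100)&(h<130)&(s>100)),(340,150,365,175),.038)
out("cup T",T,m(T,white),(405,222,440,255),.042)
f=lambda x,y:(200+x/3.2-.34,135+y/3.2-.34); g=lambda x,y:(220+x/3.2-.34,140+y/3.2-.34)
print("plug T",onz(T,f(290,234),.010),"S",onz(S,g(268,243),.010))
print("pin T",onz(T,f(37,236),.064),"tri",tri([(T,f(37,236)),(S,g(79,134))]),"S",onz(S,g(79,134),.064))
print("camfront T",onz(T,f(153,76),.107))
print("tongue T",onz(T,f(519,190),.017),"S",onz(S,g(492,297),.017))
b1=tri([(T,f(460,238)),(S,g(397,222))]);b2=tri([(T,f(533,272)),(S,g(447,266))])
print("bar",b1,b2)
B=[onz(T,f(*p),.121) for p in((463,239),(530,270))]
print("barT",B,np.mean(B,0),np.degrees(np.arctan2(*(B[0]-B[1])[1::-1])))
print("ball T",onz(T,f(488,270),.016),"S",onz(S,g(417,328),.016))
E
```

```text
stage T ctr [0.5236 0.1809] axes [0.1213 0.1439] n 135
dish T ctr [ 0.5033 -0.1417] axes [0.1046 0.1348] n 191
yellow T ctr [ 0.684  -0.0483] axes [0.0441 0.0495] n 41
blue T ctr [ 0.6772 -0.1352] axes [0.0548 0.0664] n 89
cup T ctr [ 0.4413 -0.3473] axes [0.0506 0.0663] n 78
plug T [0.53426635 0.05485035 0.01      ] S [0.54508392 0.06038606 0.01      ]
pin T [0.51844595 0.29241804 0.064     ] tri [0.51813314 0.29001561 0.07020536] S [0.52649513 0.29685821 0.064     ]
camfront T [0.66612681 0.1828527  0.107     ]
tongue T [ 0.5825212  -0.17412943  0.017     ] S [ 0.59102336 -0.17273992  0.017     ]
bar [ 0.51596338 -0.10669055  0.11603267] [ 0.48726801 -0.17536956  0.11174434]
barT [array([ 0.51407773, -0.10877799,  0.121     ]), array([ 0.48671592, -0.16991321,  0.121     ])] [ 0.50039683 -0.1393456   0.121     ] 65.88851760186776
ball T [ 0.5008947  -0.14302317  0.016     ] S [ 0.50758764 -0.14010772  0.016     ]
```

```bash
python3 - <<'E'
from h import *
import pickle
a=pickle.load(open("a.pkl","rb")); W=a["wrist"]; o=observe()
print(W["mtx"],W["eye"],W["orientation"])
Rt=R.from_euler("xyz",o["tool_rot"],degrees=True)
print(Rt.inv().apply(W["eye"]-o["eef_pos"]), (Rt.inv()*R.from_euler("xyz",W["orientation"],degrees=True)).as_matrix())
E
```

```text
[[360.7445913    0.         310.64948934]
 [  0.         360.7445913  199.61181189]
 [  0.           0.           1.        ]] [0.10573617 0.61997843 0.38379062] [1.65484424e+02 1.00028624e-01 7.38592413e+01]
[ 7.08334227e-02  2.03208798e-05 -1.50521678e-01] [[ 6.74942418e-05 -9.68082819e-01 -2.50630505e-01]
 [ 9.99999312e-01  3.58844588e-04 -1.11677182e-03]
 [ 1.17106501e-03 -2.50630257e-01  9.68082178e-01]]
```

Emit:
{"api": "carry_out", "payload": {"delta_pos": [[0.09,-0.125,0.02],[0.19,-0.25,0.04],[0.28,-0.375,0.06],[0.375,-0.5,0.08],[0.47,-0.625,0.1],[0.56,-0.75,0.12],[0.66,-0.875,0.14],[0.75,-1,0.16]], "turn": [[0,0,-0.02],[0,0,-0.04],[0,0,-0.06],[0,0,-0.08],[0,0,-0.1],[0,0,-0.12],[0,0,-0.14],[0,0,-0.16]], "grip": [0,0,0,0,0,0,0,0]}}

```text
time: 0.92
eef_pos: [0.2347, 0.5192, 0.2467]
tool_rot: [180.0, 0.0, 149.3]
ft_force: [1.0, 0.5, 0.7]
gripper_width: 0.996
grip_force: 0.0
```

Emit:
{"api": "carry_out", "payload": {"delta_pos": [[0.09,-0.125,0.02],[0.19,-0.25,0.04],[0.28,-0.375,0.06],[0.375,-0.5,0.08],[0.47,-0.625,0.1],[0.56,-0.75,0.12],[0.66,-0.875,0.14],[0.75,-1,0.16]], "turn": [[0,0,-0.02],[0,0,-0.04],[0,0,-0.06],[0,0,-0.08],[0,0,-0.1],[0,0,-0.12],[0,0,-0.14],[0,0,-0.16]], "grip": [0,0,0,0,0,0,0,0]}}

```text
time: 1.58
eef_pos: [0.2946, 0.4394, 0.2593]
tool_rot: [180.0, 0.0, 134.9]
ft_force: [0.0, -0.3, 0.6]
gripper_width: 0.997
grip_force: 0.0
```

Emit:
{"api": "carry_out", "payload": {"delta_pos": [[0.09,-0.125,0.02],[0.19,-0.25,0.04],[0.28,-0.375,0.06],[0.375,-0.5,0.08],[0.47,-0.625,0.1],[0.56,-0.75,0.12],[0.66,-0.875,0.14],[0.75,-1,0.16]], "turn": [[0,0,-0.02],[0,0,-0.04],[0,0,-0.06],[0,0,-0.08],[0,0,-0.1],[0,0,-0.12],[0,0,-0.14],[0,0,-0.16]], "grip": [0,0,0,0,0,0,0,0]}}

```text
time: 2.25
eef_pos: [0.3546, 0.3593, 0.2721]
tool_rot: [180.0, 0.0, 120.5]
ft_force: [-0.2, 1.1, 0.0]
gripper_width: 0.998
grip_force: 0.0
```

Emit:
{"api": "carry_out", "payload": {"delta_pos": [[0.09,-0.125,0.02],[0.19,-0.25,0.04],[0.28,-0.375,0.06],[0.375,-0.5,0.08],[0.47,-0.625,0.1],[0.56,-0.75,0.12],[0.66,-0.875,0.14],[0.75,-1,0.16]], "turn": [[0,0,-0.02],[0,0,-0.04],[0,0,-0.06],[0,0,-0.08],[0,0,-0.1],[0,0,-0.12],[0,0,-0.14],[0,0,-0.16]], "grip": [0,0,0,0,0,0,0,0]}}

```text
time: 2.92
eef_pos: [0.4145, 0.2793, 0.285]
tool_rot: [180.0, -0.0, 106.1]
ft_force: [-0.2, -0.2, 0.3]
gripper_width: 1.001
grip_force: 0.0
```

Emit:
{"api": "carry_out", "payload": {"delta_pos": [[0.09,-0.125,0.02],[0.19,-0.25,0.04],[0.28,-0.375,0.06],[0.375,-0.5,0.08],[0.47,-0.625,0.1],[0.56,-0.75,0.12],[0.6,-0.875,0.14],[0.6,-1,0.16]], "turn": [[0,0,-0.02],[0,0,-0.04],[0,0,-0.06],[0,0,-0.08],[0,0,-0.1],[0,0,-0.12],[0,0,-0.14],[0,0,-0.16]], "grip": [0,0,0,0,0,0,0,0]}}

```text
time: 3.58
eef_pos: [0.4625, 0.1993, 0.2976]
tool_rot: [-180.0, 0.0, 91.7]
ft_force: [0.4, 0.4, -0.8]
gripper_width: 0.999
grip_force: 0.0
```

```bash
python3 - <<'E'
from h import *
import pickle
o=observe();print(o["time"],o["eef_pos"],o["tool_rot"],o["ft_force"])
w=snapshot("wrist");pickle.dump(w,open("w1.pkl","wb"));cv2.imwrite("pics/w1.png",w["frame"])
E
```

```text
3.5833 [0.46246382 0.19934393 0.29763934] [-1.79997694e+02  2.46218727e-03  9.16550694e+01] [ 0.38470145  0.39071306 -0.84876436]
```

View pics/w1.png

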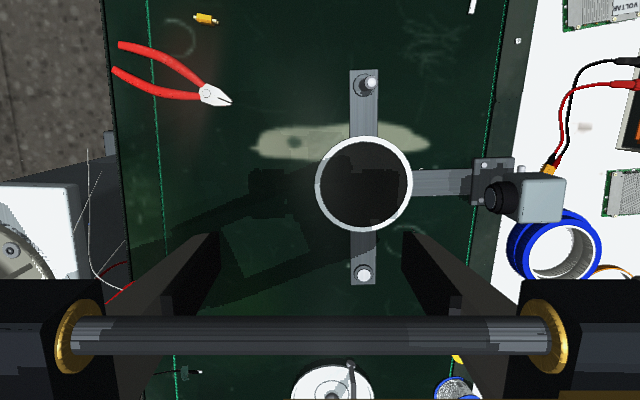

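The wrist view shows the stage ring at about (364,184), the pin top at (370,83), the plug at (363,275) and the lens front at (486,198). The dish is half hidden at the bottom.

```bash
python3 - <<'E'
from h import *
import pickle
w=pickle.load(open("w1.pkl","rb"));f=w["frame"]
h=cv2.cvtColor(f,cv2.COLOR_BGR2HSV).astype(int)
m=((h[...,2]>140)&(h[...,1]<60)).astype(np.uint8)*255
def cs(b,mn=10):
    k=np.zeros_like(m);k[b[1]:b[3],b[0]:b[2]]=m[b[1]:b[3],b[0]:b[2]]
    return [c for c in cv2.findContours(k,cv2.RETR_EXTERNAL,cv2.CHAIN_APPROX_NONE)[0] if cv2.contourArea(c)>mn]
for n,b,z in(("stage",(305,130,420,238),.006),("pin",(350,70,385,95),.064),("plug",(350,262,378,288),.012)):
    for c in cs(b):
        P=np.array([onz(w,p[0],z)[:2] for p in c],np.float32)
        print(n,c[:,0].mean(0),cv2.contourArea(c),np.round(cv2.minEnclosingCircle(P),4) if 0 else cv2.minEnclosingCircle(P), cv2.fitEllipse(P)[:2])
print("lens",onz(w,(486,198),.086),[onz(w,(486,y),.086) for y in(180,215)])
cv2.imwrite("pics/c3.png",cv2.resize(f[60:300,300:580],None,fx=2.5,fy=2.5,interpolation=cv2.INTER_CUBIC))
E
```

```text
stage [306. 152.] 20.0 ((0.4555715024471283, 0.21485471725463867), 0.006335648708045483) ((0.45556801557540894, 0.21482400596141815), (0.0026866449043154716, 0.018848998472094536))
stage [321.2        150.08888889] 37.5 ((0.47195756435394287, 0.21838191151618958), 0.010467692278325558) ((0.473603218793869, 0.21769718825817108), (0.0069329990074038506, 0.019493678584694862))
stage [360.07142857 131.85714286] 12.0 ((0.5201364755630493, 0.24089351296424866), 0.0034329532645642757) ((0.5201488137245178, 0.2411022037267685), (0.004803015850484371, 0.005840885452926159))
stage [364.63636364 167.8989899 ] 8004.0 ((0.5300763845443726, 0.19080056250095367), 0.07673317939043045) ((0.5296689867973328, 0.18357804417610168), (0.12813501060009003, 0.13776837289333344))
pin [362.68085106  78.55319149] 238.5 ((0.512017548084259, 0.295098215341568), 0.01702745258808136) ((0.5109723806381226, 0.29569053649902344), (0.022555291652679443, 0.029043598100543022))
plug [363.55882353 275.02941176] 113.0 ((0.5359124541282654, 0.055401723831892014), 0.008962348103523254) ((0.5359283089637756, 0.05540179833769798), (0.016279738396406174, 0.017144665122032166))
lens [0.64402129 0.18267345 0.086     ] [array([0.64114524, 0.20159866, 0.086     ]), array([0.64680694, 0.16434309, 0.086     ])]
```

View pics/c3.png

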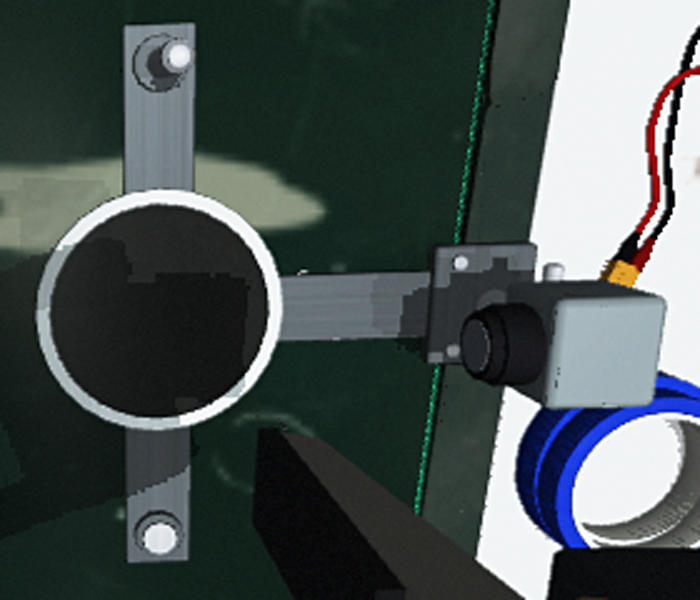

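```bash
python3 - <<'E'
from h import *
import pickle
w=pickle.load(open("w1.pkl","rb"))
f=lambda x,y:(300+x/2.5-.3,60+y/2.5-.3)
st=np.mean([onz(w,f(*p),.006) for p in((37,309.5),(283,309.5),(160,188),(160,431))],0)
pin=onz(w,f(179,55),.064);sock=onz(w,f(158,63),.010);plug=onz(w,f(160,538),.012);lens=onz(w,f(474,345),.086)
print(st,pin,sock,plug,lens)
a=lambda v:np.degrees(np.arctan2(v[1],v[0]))
print("mid",(pin+plug)/2,(sock+plug)/2,"ang",a(pin-plug)-90,a(sock-plug)-90,a(lens-st),np.linalg.norm((pin-plug)[:2]),np.linalg.norm((lens-st)[:2]))
E
```

```text
[0.52886565 0.17650791 0.006     ] [0.5205393  0.29523664 0.064     ] [0.51954549 0.29497765 0.01      ] [0.53600975 0.05565728 0.012     ] [0.64738742 0.18309273 0.086     ]
mid [0.52827453 0.17544696 0.038     ] [0.52777762 0.17531747 0.011     ] ang 3.694652885973227 3.935514484620583 3.1799673081781528 0.24007832217356184 0.11870455488849048
```

Emit:
{"api": "carry_out", "payload": {"delta_pos": [[0.016,-0.125,0],[0.03,-0.25,0],[0.047,-0.375,0],[0.06,-0.5,0],[0.08,-0.625,0],[0.09,-0.75,0],[0.11,-0.875,0],[0.125,-1,0]], "turn": [[0,0,-0.009],[0,0,-0.018],[0,0,-0.027],[0,0,-0.036],[0,0,-0.045],[0,0,-0.054],[0,0,-0.063],[0,0,-0.072]], "grip": [0,0,0,0,0,0,0,0]}}

```text
time: 4.3
eef_pos: [0.4719, 0.1193, 0.2976]
tool_rot: [180.0, 0.0, 85.3]
ft_force: [-0.6, 0.5, -0.6]
gripper_width: 0.998
grip_force: 0.0
```

Emit:
{"api": "carry_out", "payload": {"delta_pos": [[0.016,-0.125,0],[0.03,-0.25,0],[0.047,-0.375,0],[0.06,-0.5,0],[0.08,-0.625,0],[0.09,-0.75,0],[0.11,-0.875,0],[0.125,-1,0]], "turn": [[0,0,-0.009],[0,0,-0.018],[0,0,-0.027],[0,0,-0.036],[0,0,-0.045],[0,0,-0.054],[0,0,-0.063],[0,0,-0.072]], "grip": [0,0,0,0,0,0,0,0]}}

```text
time: 4.97
eef_pos: [0.482, 0.0393, 0.2976]
tool_rot: [180.0, -0.0, 78.8]
ft_force: [-0.4, 0.1, -0.4]
gripper_width: 0.996
grip_force: 0.0
```

Emit:
{"api": "carry_out", "payload": {"delta_pos": [[0.016,-0.125,0],[0.03,-0.25,0],[0.047,-0.375,0],[0.06,-0.5,0],[0.08,-0.625,0],[0.09,-0.75,0],[0.11,-0.875,0],[0.125,-1,0]], "turn": [[0,0,-0.009],[0,0,-0.018],[0,0,-0.027],[0,0,-0.036],[0,0,-0.045],[0,0,-0.054],[0,0,-0.063],[0,0,-0.072]], "grip": [0,0,0,0,0,0,0,0]}}

```text
time: 5.63
eef_pos: [0.492, -0.0407, 0.2976]
tool_rot: [180.0, 0.0, 72.3]
ft_force: [0.2, -0.8, 0.0]
gripper_width: 1.002
grip_force: 0.0
```

Emit:
{"api": "carry_out", "payload": {"delta_pos": [[0.016,-0.125,0],[0.03,-0.25,0],[0.047,-0.375,0],[0.06,-0.5,0],[0.08,-0.625,0],[0.09,-0.75,0],[0.11,-0.875,0],[0.125,-1,0]], "turn": [[0,0,-0.009],[0,0,-0.018],[0,0,-0.027],[0,0,-0.036],[0,0,-0.045],[0,0,-0.054],[0,0,-0.063],[0,0,-0.072]], "grip": [0,0,0,0,0,0,0,0]}}

```text
time: 6.3
eef_pos: [0.5019, -0.1207, 0.2976]
tool_rot: [180.0, -0.0, 65.9]
ft_force: [-0.4, 0.3, 0.2]
gripper_width: 1.001
grip_force: 0.0
```

```bash
python3 - <<'E'
from h import *
import pickle
o=observe();print(o["time"],o["eef_pos"],o["tool_rot"],o["ft_force"])
w=snapshot("wrist");pickle.dump(w,open("w2.pkl","wb"))
u,v=proj(w,(.503,-.142,.05));print(u,v);u=int(np.clip(u,150,490));v=int(np.clip(v,110,290));print(u,v)
cv2.imwrite("pics/w2.png",cv2.resize(w["frame"][v-110:v+110,u-150:u+150],None,fx=2.6,fy=2.6,interpolation=cv2.INTER_CUBIC))
E
```

```text
6.3 [ 0.5019378  -0.1206697   0.29757139] [ 1.79998369e+02 -2.39572758e-04  6.58524127e+01] [-0.43788304  0.33260091  0.21018179]
319.7507767569353 187.37307071862534
319 187
```

View pics/w2.png

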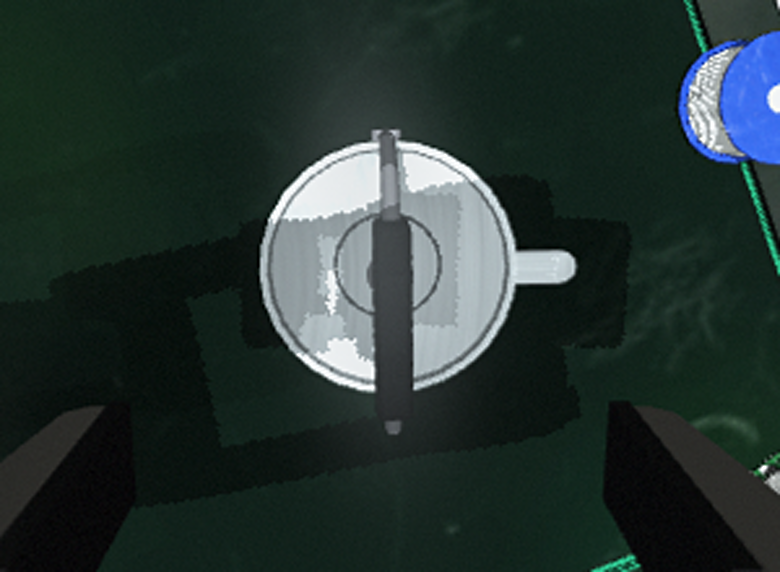

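```bash
python3 - <<'E'
from h import *
import pickle
w=pickle.load(open("w2.pkl","rb"));f=lambda x,y:(169+x/2.6-.3,77+y/2.6-.3)
a=lambda v:np.degrees(np.arctan2(v[1],v[0]))
d=np.mean([onz(w,f(*p),.019) for p in((260,266),(516,266),(388,140),(388,393))],0)
r=onz(w,f(388,266),.005); t=onz(w,f(576,267),.017)
ring=np.mean([onz(w,f(*p),.006) for p in((334,266),(441,266))],0)
B=[onz(w,f(*p),.121) for p in((391.5,216),(394,418))]
print("rim",d,"tongue",t,"ang",a(t-d),np.linalg.norm((t-d)[:2]),"ring",ring)
print("bar",B,np.mean(B,0),a(B[0]-B[1])-90,np.linalg.norm(B[0]-B[1]))
print("ang ring->tongue",a(t-ring)); o=observe();print(o["eef_pos"])
E
```

```text
rim [ 0.5025621  -0.13933957  0.019     ] tongue [ 0.58304426 -0.17509     0.017     ] ang -23.950940713199785 0.08806515034117222 ring [ 0.50198247 -0.14066766  0.006     ]
bar [array([ 0.51789273, -0.10294674,  0.121     ]), array([ 0.48838766, -0.17215123,  0.121     ])] [ 0.50314019 -0.13754898  0.121     ] -23.09078970267096 0.07523170825083522
ang ring->tongue -23.00817464696137
[ 0.50219167 -0.12200454  0.2975911 ]
```

Emit:
{"api": "carry_out", "payload": {"delta_pos": [[0,-0.03,-0.1],[0,-0.06,-0.2],[0,-0.09,-0.3],[0,-0.12,-0.4],[0,-0.15,-0.5],[0,-0.18,-0.6],[0,-0.21,-0.7],[0,-0.23,-0.8]], "turn": [[0,0,0.006],[0,0,0.006],[0,0,0.006],[0,0,0.006],[0,0,0.006],[0,0,0.006],[0,0,0.006],[0,0,0.006]], "grip": [0,0,0,0,0,0,0,0]}}

```text
time: 7.02
eef_pos: [0.5017, -0.1382, 0.2327]
tool_rot: [-180.0, 0.0, 66.5]
ft_force: [-0.6, -0.7, -0.1]
gripper_width: 0.999
grip_force: 0.0
```

Emit:
{"api": "carry_out", "payload": {"delta_pos": [[0,0,-0.1],[0,0,-0.2],[0,0,-0.3],[0,0,-0.4],[0,0,-0.5],[0,0,-0.6],[0,0,-0.7],[0,0,-0.8]], "turn": [[0,0,0],[0,0,0],[0,0,0],[0,0,0],[0,0,0],[0,0,0],[0,0,0],[0,0,0]], "grip": [0,0,0,0,0,0,0,0]}}

```text
time: 7.68
eef_pos: [0.5018, -0.138, 0.1688]
tool_rot: [180.0, -0.0, 66.5]
ft_force: [0.3, 0.1, -0.5]
gripper_width: 0.999
grip_force: 0.0
```

Emit:
{"api": "carry_out", "payload": {"delta_pos": [[0,0,-0.12],[0,0,-0.24],[0,0,-0.36],[0,0,-0.48],[0,0,-0.6],[0,0,-0.7],[0,0,-0.76],[0,0,-0.77]], "turn": [[0,0,0],[0,0,0],[0,0,0],[0,0,0],[0,0,0],[0,0,0],[0,0,0],[0,0,0]], "grip": [0,0,0,0,0,0,0,0]}}

```text
time: 8.35
eef_pos: [0.5012, -0.1379, 0.1069]
tool_rot: [-179.9, 0.0, 66.5]
ft_force: [-0.4, -0.3, -0.0]
gripper_width: 0.999
grip_force: 0.0
```

```bash
python3 - <<'E'
from h import *
o=observe();print(o["time"],o["eef_pos"],o["tool_rot"],o["ft_force"])
w=snapshot("wrist");cv2.imwrite("pics/w3.png",w["frame"])
E
```

```text
8.35 [ 0.50124732 -0.13790503  0.10685446] [-1.79911473e+02  1.35944059e-02  6.64762604e+01] [-0.38346946 -0.2780975  -0.03896764]
```

View pics/w3.png

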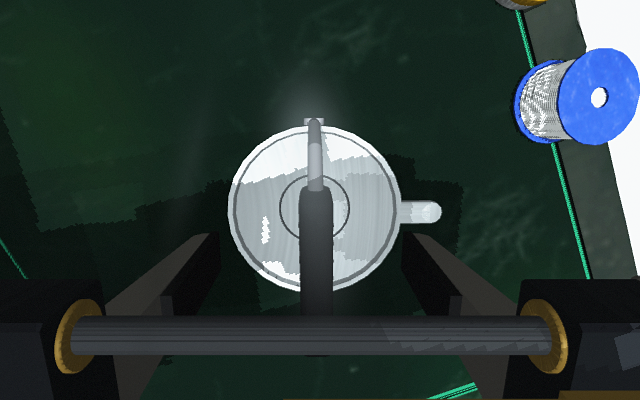

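Emit:
{"api": "carry_out", "payload": {"delta_pos": [[0.02,-0.01,0],[0.02,-0.01,0],[0.02,-0.01,0],[0.02,-0.01,0],[0.02,-0.01,0],[0.02,-0.01,0],[0.02,-0.01,0],[0.02,-0.01,0]], "turn": [[0,0,0],[0,0,0],[0,0,0],[0,0,0],[0,0,0],[0,0,0],[0,0,0],[0,0,0]], "grip": [0.1,0.25,0.4,0.5,0.6,0.7,0.75,0.78]}}

```text
time: 9.07
eef_pos: [0.5034, -0.1388, 0.1081]
tool_rot: [180.0, -0.0, 66.5]
ft_force: [-0.7, 0.5, -0.0]
gripper_width: 0.444
grip_force: 0.0
```

Emit:
{"api": "carry_out", "payload": {"delta_pos": [[0,0,0],[0,0,0],[0,0,0],[0,0,0],[0,0,0],[0,0,0],[0,0,0],[0,0,0]], "turn": [[0,0,0],[0,0,0],[0,0,0],[0,0,0],[0,0,0],[0,0,0],[0,0,0],[0,0,0]], "grip": [0.8,0.81,0.82,0.83,0.84,0.85,0.86,0.88]}}

```text
time: 9.73
eef_pos: [0.5034, -0.1388, 0.108]
tool_rot: [-180.0, 0.0, 66.5]
ft_force: [-0.0, -0.4, 0.2]
gripper_width: 0.148
grip_force: 30.0
```

Emit:
{"api": "carry_out", "payload": {"delta_pos": [[0,0,0],[0,0,0],[0,0,0],[0,0,0],[0,0,0],[0,0,0],[0,0,0],[0,0,0]], "turn": [[0,0,0],[0,0,0],[0,0,0],[0,0,0],[0,0,0],[0,0,0],[0,0,0],[0,0,0]], "grip": [0.9,0.95,1,1,1,1,1,1]}}

```text
time: 10.4
eef_pos: [0.5034, -0.1389, 0.108]
tool_rot: [180.0, 0.0, 66.5]
ft_force: [0.4, -0.0, -0.5]
gripper_width: 0.151
grip_force: 30.0
```

```bash
python3 - <<'E'
from h import *
o=observe();print(o)
E
```

```text
{'time': 10.4, 'joint_positions': array([-1.55838177e+01,  2.04315678e+01,  1.12225873e+02, -2.32361933e-03,
        4.73407876e+01,  7.93946013e+00]), 'qvel': array([-2.75463553e-02,  9.18709055e-05,  1.49154697e-01, -5.60416840e-03,
        1.38893461e-02,  3.74568889e-02]), 'joint_torque': array([-2.94597738e-02, -5.16468501e+01, -2.53803527e+01,  7.62374885e-02,
        2.42053682e-02,  2.71605689e-02]), 'eef_pos': array([ 0.50340764, -0.13885398,  0.10799635]), 'tool_rot': array([1.79998010e+02, 1.44778965e-03, 6.64782967e+01]), 'ft_force': array([ 0.37938696, -0.01928979, -0.54127394]), 'wrist_torque': array([-0.01960013,  0.04329155,  0.04325568]), 'grip_force': 29.98811960220337, 'gripper_width': 0.15050903565746854}
```

Emit:
{"api": "carry_out", "payload": {"delta_pos": [[0,0,0.01],[0,0,0.04],[0,0,0.1],[0,0,0.17],[0,0,0.25],[0,0,0.34],[0,0,0.41],[0,0,0.47]], "turn": [[0,0,0],[0,0,0],[0,0,0],[0,0,0],[0,0,0],[0,0,0],[0,0,0],[0,0,0]], "grip": [1,1,1,1,1,1,1,1]}}

```text
time: 11.07
eef_pos: [0.5037, -0.139, 0.1467]
tool_rot: [179.9, -0.0, 66.5]
ft_force: [-0.1, -0.9, -2.9]
gripper_width: 0.149
grip_force: 30.0
```

Emit:
{"api": "carry_out", "payload": {"delta_pos": [[0,0,0.04],[0,0,0.07],[0,0,0.09],[0,0,0.1],[0,0,0.1],[0,0,0.1],[0,0,0.1],[0,0,0.1]], "turn": [[0,0,0],[0,0,0],[0,0,0],[0,0,0],[0,0,0],[0,0,0],[0,0,0],[0,0,0]], "grip": [1,1,1,1,1,1,1,1]}}

```text
time: 11.73
eef_pos: [0.5033, -0.1388, 0.1534]
tool_rot: [-180.0, 0.0, 66.5]
ft_force: [0.6, -0.8, -2.7]
gripper_width: 0.152
grip_force: 30.0
```

```bash
python3 - <<'E'
from h import *
o=observe();print(o["time"],o["eef_pos"],o["tool_rot"],o["ft_force"],o["wrist_torque"],o["grip_force"])
w=snapshot("wrist")["frame"][80:340,180:480];s=snapshot("scene")["frame"][180:280,290:405]
cv2.imwrite("pics/l1.png",np.hstack([cv2.resize(w,(462,400)),cv2.resize(s,(330,400*330//380),interpolation=cv2.INTER_CUBIC)if 0 else cv2.resize(s,(330,400),interpolation=cv2.INTER_CUBIC)]))
E
```

```text
11.7333 [ 0.50329257 -0.13878158  0.15335511] [-1.79975209e+02  2.96042364e-03  6.64791086e+01] [ 0.56035211 -0.81525527 -2.74194033] [-0.08683568  0.08435638  0.04592973] 29.989893436431885
```

View pics/l1.png

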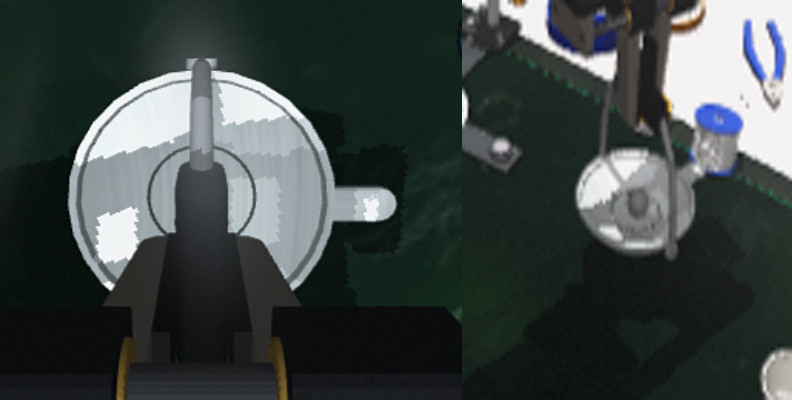

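The dish is lifted level, with the ball near the middle of its ring. Next I carry it to the stage.

Emit:
{"api": "carry_out", "payload": {"delta_pos": [[0,0.006,0],[0.002,0.025,0],[0.004,0.055,0],[0.008,0.099,0],[0.012,0.154,0],[0.017,0.222,0],[0.024,0.302,0],[0.031,0.394,0]], "turn": [[0,0,0.0005],[0,0,0.002],[0,0,0.004],[0,0,0.0075],[0,0,0.012],[0,0,0.017],[0,0,0.023],[0,0,0.03]], "grip": [1,1,1,1,1,1,1,1]}}

```text
time: 12.5
eef_pos: [0.5059, -0.1066, 0.1536]
tool_rot: [-180.0, -0.0, 69.2]
ft_force: [-0.0, 1.1, -2.9]
gripper_width: 0.147
grip_force: 30.0
```

Emit:
{"api": "carry_out", "payload": {"delta_pos": [[0.008,0.0985,0],[0.015,0.197,0],[0.023,0.2955,0],[0.031,0.394,0],[0.038,0.4925,0],[0.046,0.591,0],[0.054,0.6895,0],[0.0615,0.788,0]], "turn": [[0,0,0.0075],[0,0,0.015],[0,0,0.0226],[0,0,0.03],[0,0,0.038],[0,0,0.045],[0,0,0.053],[0,0,0.0604]], "grip": [1,1,1,1,1,1,1,1]}}

```text
time: 13.17
eef_pos: [0.5109, -0.0435, 0.1536]
tool_rot: [180.0, -0.0, 74.7]
ft_force: [0.5, -0.4, -2.6]
gripper_width: 0.149
grip_force: 30.0
```

Emit:
{"api": "carry_out", "payload": {"delta_pos": [[0.008,0.0985,0],[0.015,0.197,0],[0.023,0.2955,0],[0.031,0.394,0],[0.038,0.4925,0],[0.046,0.591,0],[0.054,0.6895,0],[0.0615,0.788,0]], "turn": [[0,0,0.0075],[0,0,0.015],[0,0,0.0226],[0,0,0.03],[0,0,0.038],[0,0,0.045],[0,0,0.053],[0,0,0.0604]], "grip": [1,1,1,1,1,1,1,1]}}

```text
time: 13.83
eef_pos: [0.5158, 0.0196, 0.1536]
tool_rot: [180.0, 0.0, 80.1]
ft_force: [0.5, 0.3, -4.1]
gripper_width: 0.154
grip_force: 30.0
```

Emit:
{"api": "carry_out", "payload": {"delta_pos": [[0.008,0.0985,0],[0.015,0.197,0],[0.023,0.2955,0],[0.031,0.394,0],[0.038,0.4925,0],[0.046,0.591,0],[0.054,0.6895,0],[0.0615,0.788,0]], "turn": [[0,0,0.0075],[0,0,0.015],[0,0,0.0226],[0,0,0.03],[0,0,0.038],[0,0,0.045],[0,0,0.053],[0,0,0.0604]], "grip": [1,1,1,1,1,1,1,1]}}

```text
time: 14.5
eef_pos: [0.5207, 0.0826, 0.1536]
tool_rot: [-180.0, 0.0, 85.6]
ft_force: [-0.1, 0.9, -2.5]
gripper_width: 0.148
grip_force: 30.0
```

Emit:
{"api": "carry_out", "payload": {"delta_pos": [[0.008,0.0985,0],[0.015,0.197,0],[0.023,0.2955,0],[0.031,0.394,0],[0.038,0.4925,0],[0.046,0.591,0],[0.054,0.6895,0],[0.0615,0.788,0]], "turn": [[0,0,0.0075],[0,0,0.015],[0,0,0.0226],[0,0,0.03],[0,0,0.038],[0,0,0.045],[0,0,0.053],[0,0,0.0604]], "grip": [1,1,1,1,1,1,1,1]}}

```text
time: 15.17
eef_pos: [0.5256, 0.1456, 0.1536]
tool_rot: [180.0, -0.0, 91.0]
ft_force: [-1.3, -0.4, -2.6]
gripper_width: 0.151
grip_force: 30.0
```

Emit:
{"api": "carry_out", "payload": {"delta_pos": [[0.007,0.092,0],[0.013,0.172,0],[0.019,0.24,0],[0.023,0.2955,0],[0.026,0.339,0],[0.029,0.369,0],[0.03,0.388,0],[0.031,0.394,0]], "turn": [[0,0,0.007],[0,0,0.013],[0,0,0.018],[0,0,0.023],[0,0,0.026],[0,0,0.028],[0,0,0.03],[0,0,0.03]], "grip": [1,1,1,1,1,1,1,1]}}

```text
time: 15.83
eef_pos: [0.528, 0.1764, 0.1536]
tool_rot: [-180.0, 0.0, 93.6]
ft_force: [-0.7, 0.9, -2.4]
gripper_width: 0.15
grip_force: 30.0
```

```bash
python3 - <<'E'
from h import *
import pickle
o=observe();print(o["time"],o["eef_pos"],o["tool_rot"],o["ft_force"],o["grip_force"])
W=snapshot("wrist");S=snapshot("scene");pickle.dump((W,S,o),open("w4.pkl","wb"))
w=W["frame"][80:340,180:480];s=S["frame"][150:250,220:335]
cv2.imwrite("pics/l2.png",np.hstack([cv2.resize(w,(462,400),interpolation=cv2.INTER_CUBIC),cv2.resize(s,(330,400),interpolation=cv2.INTER_CUBIC)]))
E
```

```text
15.8333 [0.52803191 0.17643626 0.15356236] [-1.79996433e+02  2.30236301e-03  9.36313070e+01] [-0.72468873  0.91053429 -2.40842343] 29.98985230922699
```

View pics/l2.png

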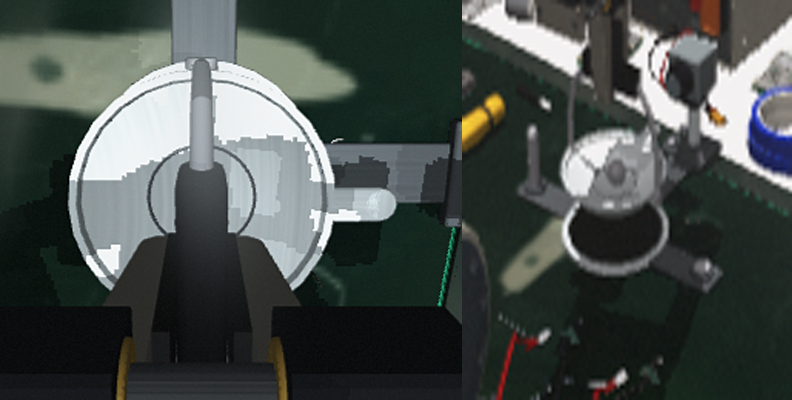

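```bash
python3 - <<'E'
from h import *
import pickle
W,S,o=pickle.load(open("w4.pkl","rb"))
f=lambda x,y:(180+x/1.54-.3,80+y/1.5385-.3)
t=onz(W,f(396,205),.0625);print("tongue",t, "expected .6158 .1817")
r=[onz(W,f(*p),.052) for p in((148,193),(255,193))];print("ring",r,np.mean(r,0))
rim=[onz(W,f(*p),.0645) for p in((69,195),(334,195))];print("rim",rim,np.mean(rim,0))
print("rim top",onz(W,f(215,63),.0645))
d=t-np.array([.528,.1764,0]);print(np.degrees(np.arctan2(d[1],d[0])),np.linalg.norm(d[:2]))
print("ball S",onz(S,(220+617/330*115-0,0) if 0 else (220+(616-462)*115/330,150+170/4),.0455+.016))
E
```

```text
tongue [0.61562184 0.18015265 0.0625    ] expected .6158 .1817
ring [array([0.50219931, 0.17566121, 0.052     ]), array([0.55249584, 0.17887395, 0.052     ])] [0.52734758 0.17726758 0.052     ]
rim [array([0.46793905, 0.17600802, 0.0645    ]), array([0.5864432 , 0.18357811, 0.0645    ])] [0.52719113 0.17979306 0.0645    ]
rim top [0.5292234  0.23792103 0.0645    ]
2.4523538287690045 0.08770216222308258
ball S [0.53398071 0.17409609 0.0615    ]
```

Emit:
{"api": "carry_out", "payload": {"delta_pos": [[0,0,0],[0,0,0],[0,0,0],[0,0,0],[0,0,0],[0,0,0],[0,0,0],[0,0,0]], "turn": [[0,0,0],[0,0,0],[0,0,0],[0,0,0],[0,0,0],[0,0,0],[0,0,0],[0,0,0]], "grip": [1,1,1,1,1,1,1,1]}}

```text
time: 16.6
eef_pos: [0.528, 0.1764, 0.1536]
tool_rot: [180.0, -0.0, 93.6]
ft_force: [0.1, -0.1, -3.3]
gripper_width: 0.15
grip_force: 30.0
```

Emit:
{"api": "carry_out", "payload": {"delta_pos": [[0,0,0],[0,0,0],[0,0,0],[0,0,0],[0,0,0],[0,0,0],[0,0,0],[0,0,0]], "turn": [[0,0,0],[0,0,0],[0,0,0],[0,0,0],[0,0,0],[0,0,0],[0,0,0],[0,0,0]], "grip": [1,1,1,1,1,1,1,1]}}

```text
time: 17.27
eef_pos: [0.528, 0.1764, 0.1536]
tool_rot: [-180.0, 0.0, 93.6]
ft_force: [-0.7, 0.1, -3.6]
gripper_width: 0.154
grip_force: 30.0
```

Emit:
{"api": "carry_out", "payload": {"delta_pos": [[0,0,0],[0,0,0],[0,0,0],[0,0,0],[0,0,0],[0,0,0],[0,0,0],[0,0,0]], "turn": [[0,0,0.002],[0,0,0.008],[0,0,0.018],[0,0,0.031],[0,0,0.049],[0,0,0.07],[0,0,0.096],[0,0,0.125]], "grip": [1,1,1,1,1,1,1,1]}}

```text
time: 17.93
eef_pos: [0.528, 0.1764, 0.1536]
tool_rot: [180.0, -0.0, 105.0]
ft_force: [1.0, -0.3, -2.5]
gripper_width: 0.154
grip_force: 30.0
```

Emit:
{"api": "carry_out", "payload": {"delta_pos": [[0,0,0],[0,0,0],[0,0,0],[0,0,0],[0,0,0],[0,0,0],[0,0,0],[0,0,0]], "turn": [[0,0,0.031],[0,0,0.0625],[0,0,0.094],[0,0,0.125],[0,0,0.156],[0,0,0.1875],[0,0,0.219],[0,0,0.25]], "grip": [1,1,1,1,1,1,1,1]}}

```text
time: 18.6
eef_pos: [0.528, 0.1763, 0.1536]
tool_rot: [-180.0, -0.0, 127.6]
ft_force: [-0.1, 0.6, -3.7]
gripper_width: 0.15
grip_force: 30.0
```

Emit:
{"api": "carry_out", "payload": {"delta_pos": [[0,0,0],[0,0,0],[0,0,0],[0,0,0],[0,0,0],[0,0,0],[0,0,0],[0,0,0]], "turn": [[0,0,0.031],[0,0,0.0625],[0,0,0.094],[0,0,0.125],[0,0,0.156],[0,0,0.1875],[0,0,0.219],[0,0,0.25]], "grip": [1,1,1,1,1,1,1,1]}}

```text
time: 19.27
eef_pos: [0.528, 0.1763, 0.1536]
tool_rot: [-180.0, -0.0, 150.1]
ft_force: [0.0, 0.2, -3.2]
gripper_width: 0.153
grip_force: 30.0
```

Emit:
{"api": "carry_out", "payload": {"delta_pos": [[0,0,0],[0,0,0],[0,0,0],[0,0,0],[0,0,0],[0,0,0],[0,0,0],[0,0,0]], "turn": [[0,0,0.031],[0,0,0.0625],[0,0,0.094],[0,0,0.125],[0,0,0.156],[0,0,0.1875],[0,0,0.219],[0,0,0.25]], "grip": [1,1,1,1,1,1,1,1]}}

```text
time: 19.93
eef_pos: [0.5281, 0.1763, 0.1536]
tool_rot: [-180.0, 0.0, 172.6]
ft_force: [-0.6, -0.1, -2.9]
gripper_width: 0.148
grip_force: 30.0
```

Emit:
{"api": "carry_out", "payload": {"delta_pos": [[0,0,0],[0,0,0],[0,0,0],[0,0,0],[0,0,0],[0,0,0],[0,0,0],[0,0,0]], "turn": [[0,0,0.029],[0,0,0.055],[0,0,0.076],[0,0,0.094],[0,0,0.107],[0,0,0.117],[0,0,0.123],[0,0,0.125]], "grip": [1,1,1,1,1,1,1,1]}}

```text
time: 20.6
eef_pos: [0.528, 0.1763, 0.1536]
tool_rot: [-180.0, 0.0, -176.3]
ft_force: [-0.8, -0.0, -2.7]
gripper_width: 0.147
grip_force: 30.0
```

Emit:
{"api": "carry_out", "payload": {"delta_pos": [[0,0,0],[0,0,0],[0,0,0],[0,0,0],[0,0,0],[0,0,0],[0,0,0],[0,0,0]], "turn": [[0,0,0],[0,0,0],[0,0,0],[0,0,0],[0,0,0],[0,0,0],[0,0,0],[0,0,0]], "grip": [1,1,1,1,1,1,1,1]}}

```text
time: 21.27
eef_pos: [0.5281, 0.1764, 0.1536]
tool_rot: [180.0, 0.0, -176.4]
ft_force: [0.2, -0.1, -2.7]
gripper_width: 0.149
grip_force: 30.0
```

```bash
python3 - <<'E'
from h import *
o=observe();print(o["time"],o["eef_pos"],o["tool_rot"],o["ft_force"],o["grip_force"])
w=snapshot("wrist");h=cv2.cvtColor(w["frame"],cv2.COLOR_BGR2HSV).astype(int)
# tongue: bright grey columns right of rim
k=((h[...,2]>120)&(h[...,1]<70))[195:230,402:450];y,x=np.nonzero(k)
print("tongue",x.max()+402,y[x>15].mean()+195)
t=onz(w,(x.max()+402.5,y[(x>15)].mean()+195),.0625);d=t-o["eef_pos"];print(t,np.degrees(np.arctan2(d[1],d[0])),np.hypot(*d[:2]))
S=snapshot("scene");s=S["frame"][150:250,220:335]
g=cv2.cvtColor(S["frame"],cv2.COLOR_BGR2GRAY)
u=np.round(proj(S,(.528,.1765,.0615))).astype(int);print("expected ball px",u)
print(g[u[1]-9:u[1]+10,u[0]-12:u[0]+13])
E
```

```text
21.2667 [0.52806266 0.17635866 0.15359645] [ 1.79998718e+02  2.48934025e-03 -1.76383017e+02] [ 0.24419511 -0.06519934 -2.71976953] 29.989844262599945
tongue 449 208.79537366548044
[0.52025057 0.27281979 0.0625    ] 94.6301018888039 0.09677694830372432
expected ball px [272 193]
[[ 53  96  91 108 146 147 144 155 181 193 208 224 222 209 201 211 205 205
  211 201 201 184 203 145 115]
 [ 87  96  95 143 151 152 164 170 187 235 242 242 241 229 186 233 232 232
  232 233 234 215 185 171 148]
 [116  97 101 161 172 173 180 174 178 188 232 232 229 175 172 172 172 169
  181 234 242 241 227 163 157]
 [ 98  98 107 175 204 204 214 206 202 174 174 173 173 171 171 171 169 168
  170 175 230 227 167 166 173]
 [100  96 110 181 242 242 242 242 239 200 171 158 156 158 161 169 168 168
  161 147 148 168 165 163 163]
 [ 98 101 135 206 241 242 242 243 242 237 152 112 108 109 124 157 167 159
  144 146 153 164 165 163 162]
 [100 106 182 238 238 240 241 242 240 218 111 103 107 108 109 113 146 139
  148 152 165 163 160 161 161]
 [ 98 114 204 236 237 238 237 230 217 113  92 105 112 112 101  88  85 120
  154 159 16
[... 474 characters left out ...]
28 129 129 128 129 132 131 128 129 127
  116  99 131 145 149 148 147]
 [111  95 158 221 122 121 108  97 115 120 119 126 127 126 126 119 121 117
   99 100 125 126 140 139 140]
 [105  97 156 197 117 116 116 106  99 110  94 117 123 116 113 102 108 106
  121 122 121 125 122 121 128]
 [ 92  94 125 116 116 119 117 115 118 115 100 105 114 102 105 128 131 140
  141 142 141 135 127 119 104]
 [ 87  86  88 117 116 121 119 117 121 138 138 138 139 139 143 159 153 172
  167 167 163 118  97  73  63]
 [ 88  85  92  91  95 106 113 112 123 166 165 166 168 169 166 163 137 129
  104 102  86  75  54  40  26]
 [ 87  83  82  55  54  64  73  77  89  97  99  98 100  97  91  88  87  75
   65  62  57  41  29  30  28]]
```

```bash
python3 -c "
from cell import *
print(finish_job())"
```

```text
the job is handed in; nothing more can be done
None
```

I've handed the job in: I showed the dish to the lens for about 1.4 s, then turned it 90° to the pin. At about 21 s it was being held level, with its underside about 4 cm above the stage and the ball near the middle of the ring; the judged result was not reported back.

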